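# Pull the hopper hatch home with the hook pole

## Task

Close the sloping hatch of the wood-chunk hopper with the hook pole: take the pole from its rest, hook its tip down into the raised ring on the hatch, pull the hatch down until it meets its sill seal and keep pulling steadily with 16 to 20 N for a second to bed the seal. Pull gently, never with more than 25 N, and never touch the hatch with the gripper. Unhook the pole, lay it back in its rest just as it was and let go, leaving the hatch shut and everything else on the board where it is.

Things in the scene. Friction and masses are not known exactly. Their poses are not given: they have to be found in the camera images.
- pole: hook pole (about 0.2 kg): dark wood handle 130 long, 14 wide, 22 high, then a steel rod 8 thick, its end bent square down into a hook. Origin mid-handle. x runs along the pole to the hook, z up from it, the hook points to -z. Handle ends at x = +-65; the hook's shank is at x = 200. Starts in the rest, leaning 30 deg, hook end up. Grip the handle's middle across y, 25 mm is free beside it
- hook_tip (a point): centre of the hook's round end (8 thick), in the pole's frame at x 200, y 0, z -31; it has the pole's axes. The hook reaches 31 below the rod's underside
- ring (a point): centre of the steel ring that stands 33 off the hatch plate near its lower edge, parallel to the plate: 28 inside, 40 outside, bar 6 thick, carried by one stalk on its upper side. Site axes: x up the slope (30 deg above level), y level, z square off the plate, the ring's own axis. Put the hook in along -z, then pull along -x
- hatch_plate (a joint): travel of the aluminium hatch (150 x 178 x 5, 0.3 to 0.65 kg) up the hopper's slope, in m: 0.115 fully up; starts at 0.07 to 0.11. Its lower edge shuts on the hard rubber-faced sill bar, which is set anywhere from 0 to 0.020: it must be felt. It stays where it is left; sliding takes a pull of 4 to 7 N, far less than the force that beds the seal
- hopper: fixed stainless wood-chunk hopper, 280 deep (x) by 200 wide (y); top slopes up at 30 deg from 150 high at the front (-x) to 312 at the back. Origin in the middle of the underside. The hatch slides on the slope, between side rails 15 high, down to the front edge
- rest: fixed steel rest for the pole: base plate 200 x 100 x 8 and two notched posts, open upward. Origin on the underside below the middle of the handle; x level, towards the hook end. The rear notch holds the handle at 43 to 61 behind its middle and has a stop plate at its butt, the front one holds the rod 95 to 105 ahead; notches are 5 wider than what they hold, flared above
- rest_seat (a point): where the pole's origin lies when the pole is in the rest: 95 above the rest's origin; rest's axes. The pole then points along the rest's x, hook end 30 deg up
- press_a: round aluminium burger press, 110 wide, 50 high, with a bail handle, on the grey trivet; leave alone. Origin under its middle
- press_b: the other burger press, same size, on the board; leave alone. Origin under its middle
- spice_tin: steel spice tin, 56 wide, 85 high; leave alone. Origin under its middle
- sauce_cup: steel sauce cup, 70 wide, 45 high; leave alone. Origin under its middle

How it is judged:
On the way, in this order (a step that is already met when the one before it is completed fails the run):
1. the hook's tip is down through the ring while the hatch is still up (z of hook_tip in the frame of ring between -0.04 and -0.003 m and x of hook_tip in the frame of ring between -0.016 and 0.016 m and y of hook_tip in the frame of ring between -0.016 and 0.016 m and value of joint hatch_plate above 0.05 m), for 0.1 s.
2. with the hook still in the ring the hatch is down on its sill seal and the pole pulls on it with 14 to 22 N for 0.6 s (value of joint hatch_plate below 0.023 m and contact force between pole and hatch_plate between 14 and 22 N and z of hook_tip in the frame of ring below -0.003 m and distance between hook_tip and ring below 0.04 m and velocity of joint hatch_plate above -0.004 m/s), for 0.6 s.
At the end, for the whole second after the job is handed in: The hatch is down at its seal (travel below 23 mm) and the pole lies at rest in both saddles of its rest, hook end up and forward as it was found (origin within 12 mm of the rest's seat point, direction within about 0.12 rad), let go (value of joint hatch_plate below 0.023 m and distance between pole and rest_seat below 0.012 m and angle between the x axis of pole and the x axis of rest, either way round between 0.4 and 0.65 rad and angle between the y axis of pole and the y axis of rest, either way round below 0.15 rad and x of hook_tip in the frame of rest above 0.1 m and linear speed of pole below 0.02 m/s); the robot touches nothing.
It fails at once if more than 25 N between the pole and the hatch (contact force between pole and hatch_plate above 25 N).
It fails at once if the gripper or the arm touches the hatch (contact force between any of the fingers, the arm and hatch_plate above 0.5 N).
It fails at once if a burger press, the tin or the cup is pushed more than 15 mm (distance of any of press_a, press_b, spice_tin, sauce_cup from where it was at the start of the episode above 0.015 m).
It also fails if it takes over 72 s, if anything falls off the work surface, if the arm or the gripper's body presses on something with over 40 N, if the wrist force passes 120 N, or if a joint passes its speed limit or range.

## Robot

A 6-joint arm with a two-finger parallel gripper is mounted at the origin on the work surface. World frame = base frame: x ahead of the robot, y to its left, z up, the work surface at z = 0. Lengths are in m, angles in rad, forces in N, time in s.
With the tool pointing down it reaches from about 0.375 to 0.925 m from the base axis. Payload 5.7 kg.
Tool frame: the origin (TCP) lies midway between the tips of the shut fingers; the grasp point (between the pads) lies 19 mm behind it; z points along the fingers, y is the line along which they close (so a half turn about z gives the same grasp; the last joint's range is limited). The gripper opens to 88 mm and grips with 3 to 60 N. Pads are 20 mm wide; open, the fingers measure 115 mm over their backs; the gripper's body (75 mm by 178 mm) begins 61 mm behind the grasp point.
Start: joints at [-1.365, 0.359, 1.51, -0, 1.272, -0.115], TCP at [0.189, -0.569, 0.223] pointing down, gripper open.
Joint ranges: [-2.97, 2.97], [-1.01, 2.36], [0.21, 2.38], [-0.96, 4.11], [0.2, 2.71], [-2.98, 2.98]. Speed limits (rad/s): [2.39, 2.39, 3.14, 3.14, 3.14, 3.14].

## Interface

Orientations are given as a unit quaternion [x, y, z, w].
In Python, from bench import move_ptp, servo_line, goto_joints, move_gripper, sleep, inverse_kinematics, capture, PlanningError, close_job, spot_in, silhouettes, current_clock, current_joint_pos, current_qvel, current_joint_torque, current_position, current_orientation, current_force, current_torque, current_finger_gap, current_grip_force gives the robot as it stands. Calls block until the motion is done:
- move_ptp(position, orientation): joint-space move of the TCP to a pose.
- servo_line(position, orientation=None, rate=0.15, contact_N=None): straight line of the TCP; orientation=None keeps the orientation; rate is the mean speed in m/s. With contact_N (N) it stops when the force on the tool has changed by that much, and returns True; else False.
- goto_joints(angles): joint-space move.
- move_gripper(opening): finger opening in m; the grip force is fixed at half the most; returns when the fingers have stopped.
- sleep(seconds).
- inverse_kinematics(position, orientation): joint angles nearest the present ones, or None.
- capture(name): name is "scene" or "side" or "wrist"; returns a dict with "image" (420x560x3 uint8, blue, green, red), "range_z" (420x560 float32, m along the optical axis (not along the pixel's ray), 0 where there is no reading), "intrinsics" (3x3 intrinsics, pixels), "R" (3x3) and "t" (3): a world point X has camera coordinates R X + t. Camera axes: x right, y down, z forward; pixel columns grow to the right and rows downward; lengths in m; the calibration is good to about 2 mm. A picture is of the moment at which its call begins.
A pose or a line that the arm cannot do raises PlanningError and nothing moves.
- close_job(): hands the job in; it is judged then, once.
Trained networks look in the newest picture that a camera, given by its name, has taken for a name from the list of things; names that differ only in an ending like _2 or _b are one class to them, and where a whole thing is asked for, a point or a joint stands for the part that bears it (a point fixed in the world has none). Each returns a list of dicts, best first, with "conf" (0 to 1); they miss things now and then, are a little off and sometimes report something else, mostly with a low value. They report only what shows in the picture. A call takes as long as a camera call.
- spot_in(camera, query): "xy" ([column, row] in pixels, amid what is visible of it).
- silhouettes(camera, query): "region" (420x560 bool, what is visible of it) and "xy" ([column, row] in pixels, amid what is visible of it).
Readings, each from a call of its own:
- current_clock(): time.
- current_joint_pos(): joint angles.
- current_qvel(): joint speeds.
- current_joint_torque(): joint torques, N m.
- current_position(): TCP position.
- current_orientation(): TCP orientation.
- current_force(): force on the tool from outside, world axes, zero at the start.
- current_torque(): the same for the moment, N m.
- current_finger_gap(): finger opening in m.
- current_grip_force(): force on a finger pad.
Only numpy, scipy, OpenCV 4.12 (cv2) and the standard library are available. Lean on these libraries where they do the work, as an engineer would, in place of code of your own. Each camera call takes 0.05 s, during which the arm holds its last target. There are 200 camera calls.

## Working session

There is one attempt and no reset: what is moved stays moved. The work goes in short steps, each a Python script; the robot and the scene stay as the last script left them, time stands still between calls to the robot, and variables do not carry over. Pictures are saved under pics/ and viewed, at most 10 in all, crops included, and the job is handed in when it is done.

```bash
ls; mkdir -p pics; cat > h.py <<'E'
from bench import *
import numpy as np, cv2
from scipy.spatial.transform import Rotation as Ro
def cloud(c):
    K,R,t=c["intrinsics"],np.array(c["R"]),np.array(c["t"]); z=c["range_z"]
    v,u=np.mgrid[0:420,0:560]
    P=np.stack([(u-K[0][2])/K[0][0]*z,(v-K[1][2])/K[1][1]*z,z],-1)
    W=(P-t)@R   # R^T (P-t)
    W[z<=0]=np.nan
    return W
E
python3 - <<'E'
from h import *
ims=[]
for n in ["scene","side"]:
    c=capture(n); W=cloud(c); cv2.imwrite(f"pics/{n}0.png",c["image"]); np.savez(f"{n}0.npz",W=W,im=c["image"],K=c["intrinsics"],R=c["R"],t=c["t"])
    print(n,"cam",-np.array(c["R"]).T@c["t"])
    for q in ["pole","hook_tip","ring","hatch_plate","hopper","rest","press_a","spice_tin","sauce_cup"]:
        for d in silhouettes(n,q)[:2]:
            p=W[d["region"]]; p=p[~np.isnan(p[:,0])]
            if len(p): print(q,round(d["conf"],2),np.round(d["xy"]),len(p),np.round(np.median(p,0),3),np.round(np.percentile(p,2,0),3),np.round(np.percentile(p,98,0),3))
E
```

```text
pics
scene cam [ 0.99264759 -0.71590492  1.14180247]
pole 0.83 [324. 165.] 290 [0.519 0.319 0.125] [0.437 0.305 0.077] [0.668 0.334 0.2  ]
pole 0.52 [294. 150.] 251 [0.34  0.445 0.038] [0.315 0.402 0.014] [0.374 0.466 0.053]
hook_tip 0.76 [323. 164.] 325 [0.515 0.319 0.123] [0.435 0.305 0.006] [0.668 0.465 0.2  ]
ring 0.9 [272. 286.] 2715 [ 0.665 -0.229  0.258] [ 0.578 -0.311  0.213] [ 0.757 -0.132  0.292]
ring 0.17 [322. 190.] 1500 [0.518 0.317 0.014] [0.41  0.272 0.007] [0.6   0.378 0.159]
hatch_plate 0.87 [271. 289.] 2550 [ 0.669 -0.232  0.259] [ 0.58  -0.31   0.217] [ 0.757 -0.146  0.292]
hopper 0.89 [269. 319.] 12426 [ 0.697 -0.306  0.239] [ 0.537 -0.382  0.016] [ 0.808 -0.07   0.319]
hopper 0.6 [334. 260.] 954 [0.685 0.078 0.028] [0.633 0.032 0.015] [0.733 0.135 0.065]
rest 0.86 [322. 190.] 1475 [0.515 0.317 0.014] [0.408 0.272 0.007] [0.6   0.374 0.158]
press_a 0.79 [333. 260.] 945 [0.685 0.078 0.028] [0.633 0.031 0.015] [0.731 0.132 0.065]
press_a 0.76 [197. 287.] 1029 [ 0.399 -0.204  0.02 ] [ 0.345 -0.249  0.011] [ 0.446 -0.151  0.056]
spice_tin 0.65 [161. 327.] 687 [ 0.433 
[... 517 characters left out ...]
.033] [0.31  0.389 0.003] [0.407 0.469 0.052]
hatch_plate 0.74 [310. 136.] 1854 [ 0.659 -0.22   0.25 ] [ 0.575 -0.298  0.211] [ 0.75  -0.142  0.289]
hopper 0.68 [307. 157.] 7371 [ 0.641 -0.199  0.168] [ 0.512 -0.365  0.007] [ 0.794 -0.05   0.311]
rest 0.91 [220. 290.] 1765 [0.497 0.335 0.013] [0.402 0.286 0.006] [0.595 0.382 0.142]
rest 0.37 [304. 156.] 7331 [ 0.641 -0.199  0.168] [ 0.512 -0.363  0.011] [ 0.792 -0.05   0.312]
press_a 0.91 [242. 221.] 540 [0.668 0.092 0.027] [0.626 0.041 0.018] [0.724 0.138 0.063]
sauce_cup 0.58 [232. 330.] 508 [0.353 0.43  0.035] [0.31  0.404 0.007] [0.376 0.469 0.052]
sauce_cup 0.17 [221. 260.] 459 [0.506 0.329 0.113] [0.426 0.226 0.004] [0.738 0.342 0.194]
```

```bash
python3 - <<'E'
from h import *
a=np.load("scene0.npz");b=np.load("side0.npz")
A=cv2.resize(a["im"][120:400,130:400],None,fx=1.48,fy=2.1);B=cv2.resize(b["im"][80:360,170:440],None,fx=1.48,fy=2.1)
cv2.imwrite("pics/v1.png",np.hstack([A,B]))
for d in (a,b):
    W=d["W"]; 
    # rest base plate top
    def box(lo,hi): return W[np.all((W>lo)&(W<hi),-1)]
    p=box([.35,.2,.004],[.68,.45,.013]); p=p[(p[:,2]>.005)]
    r=cv2.minAreaRect(p[:,:2].astype(np.float32)); print("base",len(p),r, np.median(p[:,2]))
    # pole pts
    p=box([.4,.25,.06],[.75,.4,.25]); c=p.mean(0); u=np.linalg.svd(p-c)[2][0]; print("pole",len(p),c,u*np.sign(u[0]))
    # hopper outline top
    p=box([.45,-.42,.1],[.85,0,.34]); print("hopper",cv2.minAreaRect(p[:,:2].astype(np.float32)))
    # slope fit
E
```

```text
base 2811 ((0.5149970054626465, 0.3248937427997589), (0.2497456818819046, 0.3299694359302521), 89.98753356933594) 0.007698796530560302
pole 531 [0.53553398 0.31871476 0.12410429] [ 0.89111229 -0.06986526  0.44837232]
hopper ((0.6595573425292969, -0.21544155478477478), (0.20042693614959717, 0.30024728178977966), 28.485898971557617)
base 2642 ((0.5149082541465759, 0.32483696937561035), (0.32965490221977234, 0.2496224194765091), 0.004914336372166872) 0.007454600752193198
pole 674 [0.51714628 0.32788829 0.11713888] [ 0.90050193 -0.09467769  0.42442008]
hopper ((0.658786416053772, -0.2132522314786911), (0.20457923412322998, 0.3083677291870117), 28.332754135131836)
```

View pics/v1.png

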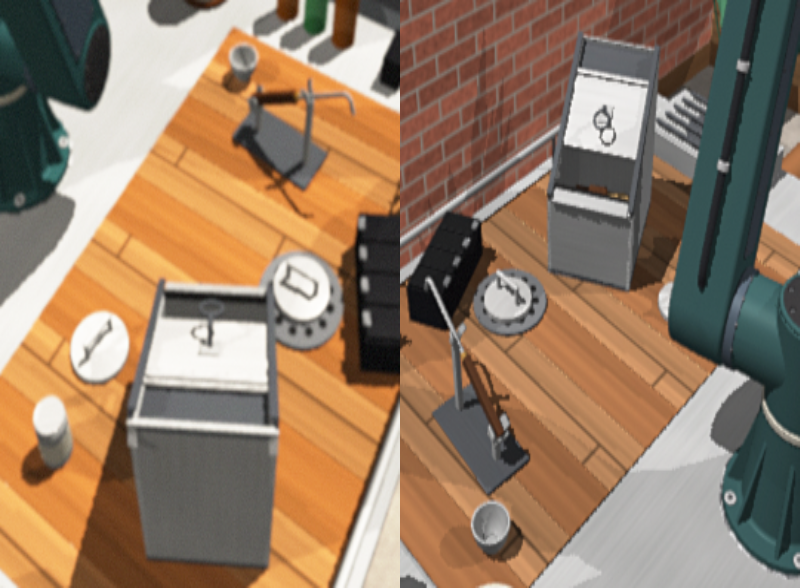

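```bash
python3 - <<'E'
from h import *
for n in("scene0","side0"):
    d=np.load(n+".npz");W=d["W"]
    def box(lo,hi): return W[np.all((W>lo)&(W<hi),-1)]
    p=box([.38,.24,.0115],[.63,.41,.02]); print(n,"base",len(p),cv2.minAreaRect(p[:,:2].astype(np.float32)),np.median(p[:,2]), "board",np.median(box([.4,.15,-.01],[.6,.24,.02])[:,2]))
    # handle: dark brown; z range
    p=box([.42,.28,.065],[.6,.37,.17]); yaw=np.radians(-5)
    # hatch plane
    p=box([.5,-.36,.18],[.82,-.06,.33])
    nn=np.array([-.5*.476,.5*.88,.866]); s=p@nn; hist,e=np.histogram(s,60); m=e[hist.argmax()]+.0
    q=p[abs(s-m)<.008]
    for _ in range(6):
        c=q.mean(0);nn=np.linalg.svd(q-c,full_matrices=False)[2][2];nn*=np.sign(nn[2]); q=p[abs((p-c)@nn)<.003]
    print("plane",len(q),c,nn,"tilt",np.degrees(np.arccos(nn[2])),"yaw",np.degrees(np.arctan2(-nn[1],-nn[0])))
    yaw=np.radians(-61.6); ex=np.array([np.cos(yaw)*.866,np.sin(yaw)*.866,.5]);ey=np.array([-np.sin(yaw),np.cos(yaw),0])
    h=(p-c)@nn; r=p[(h>.022)&(h<.045)]
    L=np.c_[(r-c)@ex,(r-c)@ey,(r-c)@nn]; k=(abs(L[:,1])<.05)
    L=L[k];r=r[k]; print("ring pts",len(L));print("mean",r.mean(0),"L min/max",L.min(0),L.max(0),"plate L",((q-c)@ex).min(),((q-c)@ex).max(),((q-c)@ey).min(),((q-c)@ey).max())
    print(np.round(L[np.argsort(L[:,0])][::max(1,len(L)//25)]*1000).astype(int).tolist())
E
python3 - <<'E'
from h import *
# yaw of the hopper from footprint edges
d=np.load("scene0.npz")["W"]; e=np.load("side0.npz")["W"]
P=np.vstack([w[np.all((w>[.45,-.42,.06])&(w<[.85,0,.34]),-1)] for w in(d,e)])
for w in (d,e,P):
    if w.ndim==3: w=w[np.all((w>[.45,-.42,.06])&(w<[.85,0,.34]),-1)]
    best=[]
    for a in np.arange(-75,-45,.5):
        y=np.radians(a);l=w[:,:2]@np.array([[np.cos(y),-np.sin(y)],[np.sin(y),np.cos(y)]])
        lo,hi=np.percentile(l,.3,0),np.percentile(l,99.7,0); best.append((np.prod(hi-lo),a,(hi-lo),np.array([[np.cos(y),-np.sin(y)],[np.sin(y),np.cos(y)]])@((lo+hi)/2)))
    print(min(best,key=lambda t:t[0]))
E
```

```text
scene0 base 930 ((0.5031607747077942, 0.31628912687301636), (0.24261559545993805, 0.15028473734855652), 2.5291991233825684) 0.014277096322859117 board 0.0062765059459533295
plane 2205 [ 0.66836383 -0.22895459  0.25475838] [-0.23493949  0.43527624  0.86910185] tilt 29.64556391495105 yaw -61.64213278017125
ring pts 111
mean [ 0.64507762 -0.18805475  0.26639377] L min/max [-0.06263479 -0.01961038  0.02335135] [-0.00738933  0.01745025  0.03683818] plate L -0.08436438551309466 0.14087821759893587 -0.09024442018698237 0.0976955170044334
[[-63, 2, 34], [-59, -4, 35], [-57, 3, 34], [-56, 0, 34], [-55, -2, 32], [-54, 7, 33], [-53, 12, 36], [-51, -11, 36], [-50, -11, 34], [-45, 12, 35], [-43, -17, 37], [-38, 13, 35], [-36, -19, 32], [-32, -14, 37], [-31, 11, 36], [-29, -14, 31], [-28, 2, 35], [-27, 4, 35], [-26, -11, 33], [-25, -5, 36], [-24, 7, 37], [-24, -2, 36], [-21, 2, 33], [-18, -4, 34], [-14, -4, 31], [-13, 1, 29], [-10, 1, 26], [-9, -1, 24]]
side0 base 886 ((0.5034915208816528, 0.3256591260433197), (0.22330321371555328, 0.1361067146062851), 3.8090250492095947) 0.013515438863048441 boar
[... 467 characters left out ...]
 35], [-58, -8, 33], [-57, -15, 34], [-55, 13, 36], [-54, -18, 35], [-50, 18, 33], [-48, -12, 25], [-47, -16, 31], [-44, -15, 32], [-42, -19, 37], [-42, 16, 33], [-39, 10, 37], [-36, 10, 39], [-35, -14, 31], [-34, 14, 35], [-33, 4, 35], [-32, -3, 42], [-31, 8, 39], [-30, 2, 32], [-27, 2, 33], [-23, -3, 28], [-19, -6, 23], [-16, 1, 30]]
(np.float64(0.05789785792737614), np.float64(-61.5), array([0.29131514, 0.19874648]), array([ 0.65982041, -0.21591245]))
(np.float64(0.05879916998583158), np.float64(-61.5), array([0.29320541, 0.20053917]), array([ 0.65577175, -0.21113898]))
(np.float64(0.05919664817960681), np.float64(-61.5), array([0.29508408, 0.20060943]), array([ 0.65758601, -0.2137736 ]))
```

```bash
cat >> h.py <<'E'
def axes(yaw,pitch=30):
    y=np.radians(yaw);p=np.radians(pitch)
    ex=np.array([np.cos(y)*np.cos(p),np.sin(y)*np.cos(p),np.sin(p)]);ey=np.array([-np.sin(y),np.cos(y),0])
    return np.c_[ex,ey,np.cross(ex,ey)]
def tool(P,a,flip):   # tool orientation for pole axes P, pitch a deg in pole frame
    a=np.radians(a); z=-np.cos(a)*P[:,2]+np.sin(a)*P[:,0]; y=flip*P[:,1]
    return np.c_[np.cross(y,z),y,z]
q_=lambda R: Ro.from_matrix(R).as_quat()
YH=-61.5
E
python3 - <<'E'
from h import *
H=axes(YH)
for n,c in(("scene",[.66836,-.22895,.25476]),("side",[.66839,-.23117,.25318])):
    x=-.043 if n=="scene" else -.046
    print(n,np.array(c)+H@[x,-.001,.034])
ring=np.array([.6435,-.188,.262])
seat=np.array([.503,.320,.102]); S=axes(-5)
for a in(-30,-15,0):
  for f in(1,-1):
    Rr=tool(S,a,f);Rh=tool(H,a,f)
    for nm,o,R in(("seat",seat,Rr),("seat+",seat+[0,0,.25],Rr),("ring",ring+H@[-.2,0,.016],Rh),("ring+",ring+H@[-.2,0,.116],Rh),("closed",ring+H@[-.31,0,.016],Rh)):
        q=inverse_kinematics(o+R[:,2]*.019,q_(R)); print(a,f,nm,None if q is None else np.round(q,2))
E
```

```text
scene [ 0.64160052 -0.18176092  0.26270486]
side [ 0.64039083 -0.18169768  0.25962486]
-30 1 seat [ 0.45  0.51  1.66 -0.    0.97 -1.03]
-30 1 seat+ [ 0.45  0.28  1.36 -0.    1.51 -1.03]
-30 1 ring [-0.18  0.37  1.68 -0.    1.09 -0.67]
-30 1 ring+ [-0.1   0.24  1.63 -0.    1.27 -0.6 ]
-30 1 closed [-0.03  0.39  1.83 -0.    0.93 -0.52]
-30 -1 seat [ 0.45  0.51  1.66 -0.    0.97  2.11]
-30 -1 seat+ [ 0.45  0.28  1.36 -0.    1.51  2.11]
-30 -1 ring [-0.18  0.37  1.68 -0.    1.09  2.47]
-30 -1 ring+ [-0.1   0.24  1.63 -0.    1.27  2.54]
-30 -1 closed [-0.03  0.39  1.83 -0.    0.93  2.62]
-15 1 seat [ 0.54  0.44  1.83 -0.25  0.67 -0.76]
-15 1 seat+ [ 0.54  0.17  1.53 -0.16  1.23 -0.9 ]
-15 1 ring [-0.03  0.33  1.78 -0.29  0.92 -0.37]
-15 1 ring+ [ 0.06  0.2   1.71 -0.26  1.13 -0.34]
-15 1 closed [ 0.14  0.37  1.9  -0.34  0.81 -0.12]
-15 -1 seat [ 0.54  0.44  1.83 -0.25  0.67  2.38]
-15 -1 seat+ [ 0.54  0.17  1.53 -0.16  1.23  2.24]
-15 -1 ring [-0.03  0.33  1.78 -0.29  0.92  2.78]
-15 -1 ring+ [ 0.06  0.2   1.71 -0.26  1.13  2.8 ]
-15 -1 closed None
0 1 seat [ 0.66  0.45  1.99 -0.87  0.46 -0.08]
0 1 seat+ [ 0.66  0.1   1.7  -0.42  0.98 -0.65]
0 1 ring [ 0.13  0.34  1.88 -0.68  0.84  0.07]
0 1 ring+ [ 0.23  0.22  1.8  -0.59  1.06  0.01]
0 1 closed [ 0.32  0.42  1.95 -0.74  0.82  0.35]
0 -1 seat None
0 -1 seat+ [ 0.66  0.1   1.7  -0.42  0.98  2.49]
0 -1 ring None
0 -1 ring+ None
0 -1 closed [ 0.32  0.42  1.95 -0.74  0.82 -2.79]
```

```bash
python3 - <<'E'
from h import *
S=axes(-5);H=axes(YH)
p=current_position(); servo_line([p[0]+.05,p[1]+.1,.48],rate=.3)
out=[]
for nm,o,R in(("ringv",[.60,-.12,.46],tool(H,-30,1)),("restv",[.49,.32,.32],tool(S,-30,1))):
    move_ptp(o,q_(R)); sleep(.2); c=capture("wrist"); W=cloud(c)
    np.savez(nm+".npz",W=W,im=c["image"],K=c["intrinsics"],R=c["R"],t=c["t"]); out.append(cv2.resize(c["image"],(400,300)))
    print(nm,"cam",-np.array(c["R"]).T@c["t"],"axis",np.array(c["R"])[2])
    for q in(["ring"] if nm=="ringv" else ["pole","rest"]):
        for d in silhouettes("wrist",q)[:2]:
            x=W[d["region"]];x=x[~np.isnan(x[:,0])]; print(q,d["conf"],d["xy"],len(x),np.median(x,0) if len(x) else 0)
cv2.imwrite("pics/v2.png",np.hstack(out)); print(current_clock(),current_force())
E
```

```text
ringv cam [ 0.56086289 -0.04980395  0.62262652] axis [ 0.1435989  -0.26384469 -0.95381619]
ring 0.97 [291.8, 272.5] 13967 [ 0.66301962 -0.22492537  0.25462493]
restv cam [0.40885709 0.32518623 0.4827104 ] axis [ 0.29921806 -0.02703724 -0.95380163]
pole 0.85 [293.1, 211.1] 1859 [0.51577577 0.32318088 0.13262475]
rest 0.72 [145.1, 282.2] 1198 [0.64904832 0.07498062 0.0285228 ]
rest 0.71 [287.8, 172.4] 7166 [0.49279105 0.3223344  0.01464983]
6.2917 [ 0.0430202  -0.10320692  1.32745061]
```

View pics/v2.png

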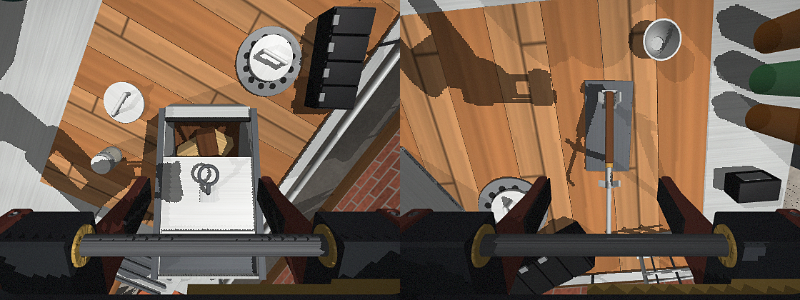

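The wrist view shows the ring near (205,170) in the left half and the pole running down column ~607 in the right half; the rest plate is clear around it. Now I'll fit both precisely.

```bash
python3 - <<'E'
from h import *
d=np.load("ringv.npz");W=d["W"]
def box(lo,hi): return W[np.all((W>lo)&(W<hi),-1)]
H=axes(YH); p=box([.5,-.34,.18],[.8,-.08,.33]); l=p@H
hist,e=np.histogram(l[:,2],bins=np.arange(l[:,2].min(),l[:,2].max(),.002)); m=e[hist.argmax()]+.001
pl=l[abs(l[:,2]-m)<.003]; m=np.median(pl[:,2]); q=p[abs(l[:,2]-m)<.004]; n=np.linalg.svd(q-q.mean(0),full_matrices=False)[2][2]; n*=np.sign(n[2]);print("normal",n,H[:,2])
r=l[(l[:,2]-m>.028)&(l[:,2]-m<.042)&(abs(l[:,1]-np.median(pl[:,1]))<.05)]
print("plate",m,np.percentile(pl,[1,50,99],0)[:,:2].tolist(),"ring n",len(r),np.median(r[:,2])-m)
k=r
(cx,cy),_,_=cv2.minAreaRect(k[:,:2].astype(np.float32))
from scipy.optimize import least_squares
s=least_squares(lambda v:np.clip(abs(np.hypot(k[:,0]-v[0],k[:,1]-v[1])-.017)-.002,0,.01),[cx,cy],loss="soft_l1",f_scale=.002)
print("rect",cx,cy,k.min(0),k.max(0),"circle",s.x,"world",H@[s.x[0],s.x[1],np.median(k[:,2])-.002])
d=np.load("restv.npz");W=d["W"]
v,u=np.mgrid[0:420,0:560]
p=box([.38,.24,.010],[.63,.41,.02]); print("base",len(p),cv2.minAreaRect(p[:,:2].astype(np.float32)))
p=box([.42,.28,.07],[.72,.37,.25]); 
im=d["im"][np.all((W>[.42,.28,.07])&(W<[.72,.37,.25]),-1)].astype(int)
br=(im[:,2]>im[:,0]*1.5)&(im[:,2]>30)
b=p[br]; 
for nm,g in(("handle",b),("rod",p[~br&(p[:,0]>.57)])):
    c=g.mean(0);ax=np.linalg.svd(g-c,full_matrices=False)[2][0];ax*=np.sign(ax[0]);t=(g-c)@ax
    print(nm,len(g),c,ax,"yaw",np.degrees(np.arctan2(ax[1],ax[0])),"pitch",np.degrees(np.arcsin(ax[2])),"ends",c+ax*np.percentile(t,1),c+ax*np.percentile(t,99))
E
```

```text
normal [-0.23804206  0.43973427  0.86600794] [-0.23857938  0.43940856  0.8660254 ]
plate -0.039727088056731946 [[0.49890587526018804, 0.38931868506274186], [0.5725656428554218, 0.4768117661766369], [0.6343231178502603, 0.5636260977839076]] ring n 453 0.03524419346823355
rect 0.5393866300582886 0.47841307520866394 [ 0.51749669  0.45702716 -0.01093981] [ 0.56816193  0.49536875 -0.00177   ] circle [0.53811344 0.47639544] world [ 0.64257663 -0.18507866  0.26344237]
base 6408 ((0.5032050013542175, 0.325284481048584), (0.1001645103096962, 0.19968833029270172), 84.29684448242188)
handle 1199 [0.48538381 0.32707867 0.11452894] [ 0.8679334  -0.09023972  0.48841418] yaw -5.935760259471264 pitch 29.23640321680568 ends [0.42459558 0.33339887 0.08032144] [0.54079328 0.3213177  0.14570964]
rod 501 [0.60090444 0.31557436 0.17286603] [ 0.84269318 -0.07791053  0.53272709] yaw -5.2822196050509245 pitch 32.189898970704995 ends [0.56787972 0.31862764 0.15198873] [0.6334937  0.31256135 0.19346805]
```

```bash
cat >> h.py <<'E'
YR=-5.7; SEAT=np.array([.488,.3268,.102]); RS=tool(axes(YR),-30,1); RH=tool(axes(YH),-30,1); H=axes(YH)
RING=np.array([.642,-.184,.2625])
E
python3 - <<'E'
from h import *
move_gripper(.036)
move_ptp(SEAT+[0,0,.10],q_(RS)); 
print(servo_line(SEAT-[0,0,.019],rate=.12,contact_N=8)); print("f",current_force(),current_position())
move_gripper(0.0); print("gap",current_finger_gap(),current_grip_force(),current_force())
sleep(.2); c=capture("side"); cv2.imwrite("pics/s1.png",c["image"])
np.save("grasp.npy",np.r_[current_position(),current_orientation()]); f0=np.array(current_force())
print(servo_line(np.array(current_position())+[0,0,.02],rate=.05),current_force())
servo_line(SEAT+[0.02,0,.25],rate=.2); sleep(.2)
print(current_finger_gap(),current_force(),current_torque(),current_clock())
c=capture("wrist"); im=c["image"]; c2=capture("side"); cv2.imwrite("pics/v3.png",np.hstack([cv2.resize(im,(400,300)),cv2.resize(c2["image"],(400,300))]))
E
```

```text
False
f [-0.27330851 -0.17189355  0.92214185] [0.48869968 0.3271496  0.08384577]
gap 0.014154464859203904 29.96728152036667 [-1.01751268  0.63182141  3.10019833]
False [ 0.62314791 -0.34829692 -1.94131635]
0.013861810220047748 [-0.46801476 -0.22298821 -1.51604128] [ 0.05797333 -0.06849695 -0.00647586] 11.7833
```

View pics/v3.png

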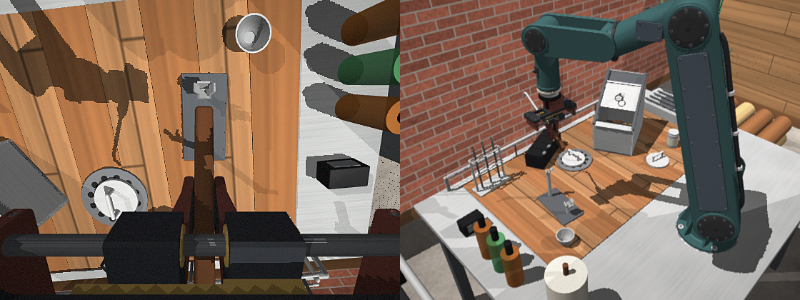

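```bash
cat >> h.py <<'E'
def tcp_for(tip,D=np.zeros(3)):  # TCP so that hook tip (with measured correction D in hopper axes) is at world tip
    return np.array(tip)+H@(np.array([-.2,0,.031])-D)+RH[:,2]*.019
def look(tip):  # hook/rod points in hopper axes relative to nominal tip
    out={}
    for n in("scene","side","wrist"):
        c=capture(n);W=cloud(c);L=(W-tip)@H
        m=(abs(L[...,1])<.03)&(L[...,0]>-.13)&(L[...,0]<.03)&(L[...,2]>-.02)&(L[...,2]<.06)
        out[n]=(c,L[m])
    return out
E
python3 - <<'E'
from h import *
servo_line(np.array(current_position())+[0,0,.06],rate=.2)
move_ptp(tcp_for(RING+H[:,2]*.15),q_(RH))
tip=RING+H@[0,0,.05]
servo_line(tcp_for(tip),rate=.15); sleep(.3)
print(current_position()-tcp_for(tip),current_force(),current_clock())
o=look(tip)
for n,(c,L) in o.items():
    cv2.imwrite(f"pics/hov_{n}.png",c["image"])
    np.save(f"L_{n}.npy",L)
    rod=L[(L[:,2]>.02)&(L[:,0]<-.012)]; hk=L[(L[:,0]>-.012)]
    print(n,len(rod),len(hk))
    if len(rod)>20:
        for lo in(-.12,-.09,-.06,-.03): 
            s=rod[(rod[:,0]>=lo)&(rod[:,0]<lo+.03)]; print(lo,len(s),np.round(np.median(s,0)*1000,1))
    if len(hk)>5: print("hook",np.round(np.percentile(hk,[2,50,98],0)*1000,1).tolist())
px=lambda c,p:(c["intrinsics"]@(c["R"]@p+c["t"]))
ims=[]
for n in("scene","side"):
    c=o[n][0]; a=px(c,RING);u,v=int(a[0]/a[2]),int(a[1]/a[2]); ims.append(cv2.resize(c["image"][v-40:v+40,u-50:u+50],(400,320),interpolation=cv2.INTER_NEAREST))
cv2.imwrite("pics/v4.png",np.hstack(ims))
E
```

```text
[0.00025179 0.00021127 0.00070739] [ 0.04513562  0.54874597 -0.23879724] 14.6
scene 55 58
-0.12 10 [-105.     1.8   36.3]
-0.09 14 [-75.5   2.   36.2]
-0.06 13 [-45.1   1.2  36.6]
-0.03 13 [-21.4   1.1  36.1]
hook [[-9.3, -2.7, 1.7], [-1.6, 1.7, 18.9], [2.8, 4.4, 36.0]]
side 1 6
hook [[-10.7, -4.9, -0.7], [-8.5, -1.7, 3.2], [-4.3, 0.2, 16.1]]
wrist 0 0
```

View pics/v4.png

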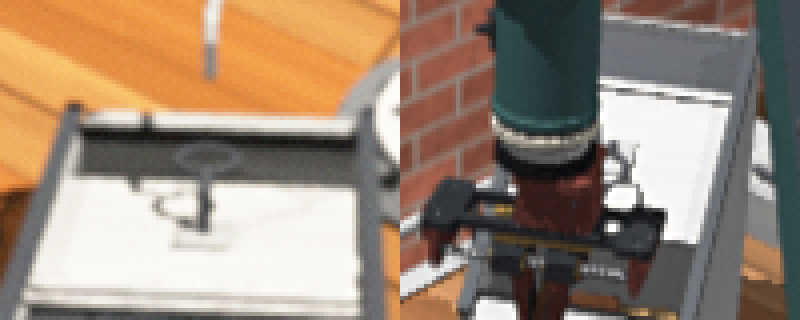

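```bash
python3 - <<'E'
from h import *
D=np.array([-.001,.001,.001])
servo_line(tcp_for(RING+H@[0,0,.015],D),rate=.08); sleep(.2); f0=np.array(current_force())
hit=servo_line(tcp_for(RING+H@[0,0,-.015],D),rate=.03,contact_N=3); sleep(.3)
f=np.array(current_force()); print(hit,f0,f,"slope axes",(f-f0)@H,"tip rel ring",(current_position()-tcp_for(RING,D))@H,current_clock())
c=capture("scene"); tip=RING-H[:,2]*.015
a=(c["intrinsics"]@(c["R"]@RING+c["t"]));u,v=int(a[0]/a[2]),int(a[1]/a[2]); im=c["image"][v-40:v+40,u-50:u+50]
cv2.imwrite("pics/v5.png",cv2.resize(im,(700,560),interpolation=cv2.INTER_CUBIC))
E
```

```text
False [ 0.34867101  0.09008923 -0.89510205] [ 0.28972124  0.49627041 -0.90528815] slope axes [-0.3385885   0.14200685  0.18372226] tip rel ring [ 5.44243578e-05  6.83294964e-05 -1.48895900e-02] 17.0
```

View pics/v5.png

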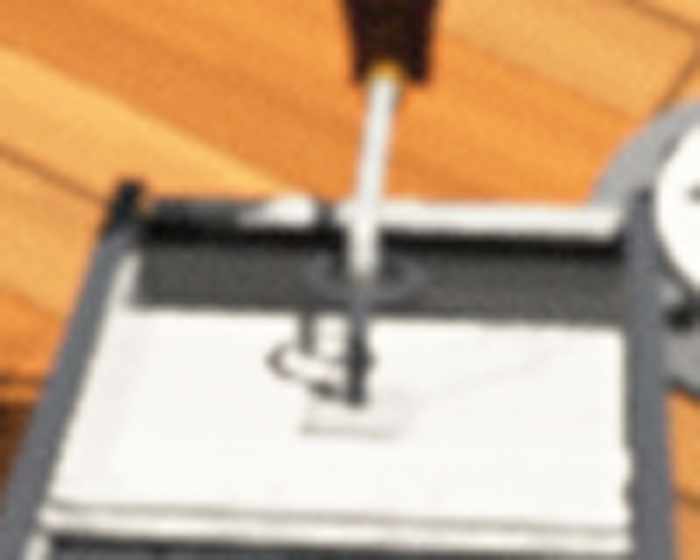

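```bash
python3 - <<'E'
from h import *
f0=np.array(current_force()); p0=np.array(current_position()); np.savez("pull.npz",f0=f0,p0=p0)
s=0;s_pos=[]
while s<.125:
    s+=.008
    hit=servo_line(p0-H[:,0]*s,rate=.02,contact_N=4.5)
    if hit: s=-(np.array(current_position())-p0)@H[:,0]
    f=(np.array(current_force())-f0)@H
    print(round(s*1000,1),hit,np.round(f,1),round(current_clock(),1))
    if np.linalg.norm(f)>10: break
sleep(.3); print((np.array(current_force())-f0)@H,(np.array(current_position())-p0)@H*1000,current_finger_gap(),current_clock())
E
```

```text
8.0 False [-1.8 -0.5  0. ] 17.6
10.2 True [ 2.  -0.1 -0. ] 17.9
18.2 False [ 2.9 -0.3 -0.4] 18.4
26.2 False [ 2.3 -0.3 -0.7] 19.0
34.2 False [1.7 1.  0.7] 19.5
42.2 False [ 1.7 -0.1 -0.1] 20.1
50.2 False [ 1.6 -0.7 -0.4] 20.6
58.2 False [ 1.6  0.2 -0.3] 21.2
66.2 False [ 2.5 -1.1 -0.8] 21.7
74.2 False [ 1.1  0.3 -1.4] 22.3
82.2 False [ 2.4  0.4 -1.2] 22.8
84.0 True [ 3.  -0.8  0.5] 23.1
84.0 True [ 1.2 -0.5  0.2] 23.3
84.0 True [ 1.3 -1.3  0.4] 23.5
84.0 True [ 2.5 -0.3  0.5] 23.8
84.0 True [ 2.4 -1.9 -1.2] 24.0
84.0 True [ 1.8 -0.4 -0.6] 24.2
84.0 True [ 2.9 -1.9 -0.9] 24.4
84.0 True [ 2.  -0.5 -0. ] 24.7
83.9 True [ 1.8 -0.7  0.8] 24.9
83.9 True [ 1.7 -0.2 -0.3] 25.1
83.9 True [ 1.7 -1.7 -0.3] 25.4
83.8 True [ 1.8 -0.6 -0.1] 25.6
83.8 True [ 2.5 -0.1  0.5] 25.8
83.8 True [ 1.8 -0.5 -0.4] 26.1
83.7 True [ 1.3 -0.6  0.1] 26.3
83.6 True [ 2.2 -1.4 -0.5] 26.6
83.6 True [ 2.7 -1.5  0.9] 26.8
83.5 True [ 2.  -1.  -0.2] 27.0
83.5 True [ 1.9 -1.5 -1.2] 27.3
83.4 True [ 2.2 -1.3 -0.4] 27.5
83.4 True [ 2.8 -0.7  0. ] 27.8
83.4 True [ 0.7 -1.5 -0.3] 28.0
83.3 True [ 2.  -1.7 -0.6] 28.2
83.3 T
[... 500 characters left out ...]
 32.1
82.6 True [ 1.8 -0.7  0.8] 32.3
82.6 True [ 1.9 -1.5 -0.3] 32.6
82.7 True [ 1.6 -1.5  1.8] 32.8
82.7 True [ 1.9 -2.6  0.8] 33.1
82.7 True [ 2.3 -1.8 -0.3] 33.3
82.9 True [0.6 0.4 2.8] 33.5
82.9 True [ 1.2 -1.9  1.5] 33.8
83.0 True [ 1.7 -1.2  0.7] 34.0
83.2 True [ 0.  -0.3  2.5] 34.2
83.4 True [2.1 0.1 1.8] 34.5
83.7 True [-0.6 -0.3  3. ] 34.7
84.3 True [-0.7 -0.3  2.7] 34.9
92.3 False [-0.2 -0.5 -0.6] 35.5
100.3 False [-1.  -0.9  0.5] 36.1
108.3 False [-0.4 -0.2  0.3] 36.6
116.3 False [-0.  -0.6 -0.3] 37.2
124.3 False [-1.4  0.6 -1. ] 37.8
132.3 False [-1.2 -0.  -0.2] 38.3
[-0.45053617 -0.32035934 -0.19593281] [-1.32181087e+02  5.37312941e-02  3.13856744e-03] 0.013815208568224015 38.6
```

```bash
python3 - <<'E'
from h import *
p0=np.load("pull.npz")["p0"]; tip=RING-H[:,2]*.015+H@((np.array(current_position())-p0)@H)
o=look(tip)
c,L=o["scene"]
for lo in(-.12,-.09,-.06,-.03):
    s=L[(L[:,0]>=lo)&(L[:,0]<lo+.03)]; print(lo,len(s),np.round(np.median(s,0)*1000,1))
W=cloud(c); Lr=(W-RING)@H; m=(abs(Lr[...,1])<.03)&(Lr[...,2]>-.006)&(Lr[...,2]<.009)&(Lr[...,0]>-.14)&(Lr[...,0]<.0)
r=Lr[m]; print("ring?",len(r),np.round(np.percentile(r,[2,50,98],0)*1000,1).tolist())
ims=[]
for n in("scene","side"):
    c=o[n][0]; a=(c["intrinsics"]@(c["R"]@(RING-H[:,0]*.09)+c["t"]));u,v=int(a[0]/a[2]),int(a[1]/a[2]); ims.append(cv2.resize(c["image"][v-60:v+60,u-60:u+60],(400,400),interpolation=cv2.INTER_CUBIC))
cv2.imwrite("pics/v6.png",np.hstack(ims)); np.savez("after.npz",W=W,im=o["scene"][0]["image"],tip=tip)
E
```

```text
-0.12 8 [-107.7   -0.2   45.9]
-0.09 7 [-78.8   1.4  49.3]
-0.06 8 [-48.3   0.2  52.6]
-0.03 78 [-4.5  2.3 34.4]
ring? 96 [[-134.3, -16.1, -3.1], [-67.2, 0.6, 1.8], [-42.4, 18.2, 7.2]]
```

View pics/v6.png

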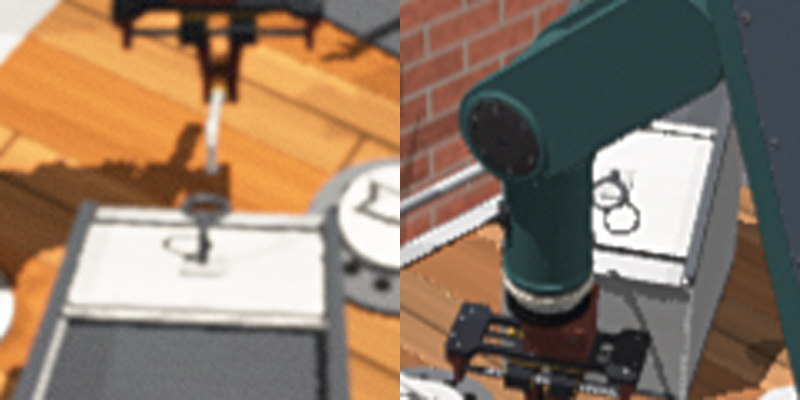

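```bash
python3 - <<'E'
from h import *
from scipy.optimize import least_squares
d=np.load("after.npz");W=d["W"]; L=(W-d["tip"])@H
for lo in np.arange(-.0,.06,.008):
    m=(abs(L[...,1])<.012)&(L[...,0]>-.03)&(L[...,0]<.02)&(L[...,2]>lo)&(L[...,2]<lo+.008); s=L[m]; print(round(lo*1000),len(s),np.round(np.percentile(s,[10,50,90],0)*1000,1).tolist() if len(s) else "")
for f,w in(("scene0.npz",(-.03,.023)),("after.npz",(-.105,-.048))):
    Lr=(np.load(f)["W"]-RING)@H
    m=(abs(Lr[...,1])<.026)&(Lr[...,2]>-.006)&(Lr[...,2]<.009)&(Lr[...,0]>w[0])&(Lr[...,0]<w[1]); k=Lr[m]
    s=least_squares(lambda v:np.clip(abs(np.hypot(k[:,0]-v[0],k[:,1]-v[1])-.017)-.002,0,.01),[sum(w)/2,0],loss="soft_l1",f_scale=.002)
    print(f,len(k),s.x*1000,np.median(k[:,2])*1000, np.round(np.percentile(k,[3,97],0)*1000,1).tolist())
E
```

```text
0 0 
8 0 
16 5 [[-2.7, 0.2, 21.0], [-2.1, 2.7, 22.2], [1.4, 4.3, 22.6]]
24 11 [[-5.1, -2.4, 25.1], [-1.5, 2.6, 28.5], [0.9, 5.2, 31.6]]
32 13 [[-3.8, -2.6, 32.9], [-1.6, 0.4, 35.8], [2.7, 4.5, 38.7]]
40 13 [[-6.4, -2.9, 41.5], [-4.5, -0.0, 43.3], [-0.2, 4.7, 47.0]]
48 16 [[-22.9, -1.2, 48.9], [-9.4, 2.1, 52.2], [-3.2, 4.5, 54.7]]
56 3 [[-19.6, -0.6, 56.3], [-13.3, 1.1, 56.3], [-13.0, 1.5, 56.4]]
scene0.npz 92 [1.03300383 0.88311656] 1.957724751889535 [[-18.3, -17.1, -2.1], [20.6, 17.7, 4.3]]
after.npz 85 [-72.82789538   0.765037  ] 1.7925822937133373 [[-93.0, -15.9, -2.4], [-50.5, 18.0, 4.2]]
```

```bash
cat > pull.py <<'E'
from h import *
def rf(n=6):
    r=[]
    for _ in range(n): r.append(current_force()); sleep(.02)
    return np.mean(r,0)
def pull(f0,start=.0085):
    p0=np.array(current_position()); s=start; servo_line(p0-H[:,0]*s,rate=.04)
    good=0; log=[]; pk=0; t0=current_clock(); last=None
    while current_clock()-t0<8:
        f=(rf()-f0)@H; n=np.linalg.norm(f); now=current_clock(); log.append((round(now-t0,2),round(s*1000,2),np.round(f,1).tolist()))
        pk=max(pk,n)
        if 15.5<=n<=20.3:
            if last is not None: good+=now-last
            last=now
            if good>1.3: break
        else: last=None; good=0
        if pk>9 and n<.5*pk: log.append("slipped");break
        if s>.03: break
        if n>19.3: s-=.0002
        elif n<16.5:
            s+= .001 if n<4 else (.0005 if n<9 else .00025)
        else: sleep(.08); continue
        servo_line(p0-H[:,0]*s,rate=.02)
    for l in log: print(l)
    print("good",good,"peak",pk)
E
python3 - <<'E'
from pull import *
D=np.array([-.001,.001,.001])+[0,0,.023]
ring=RING-H[:,0]*.0739
cur=np.array(current_position()); servo_line(cur+H[:,2]*.014,rate=.1)
servo_line(tcp_for(ring+H@[0,0,.022],D),rate=.12); sleep(.15); f0=rf()
hit=servo_line(tcp_for(ring+H@[0,0,-.018],D),rate=.04,contact_N=3); sleep(.1)
f1=rf(); print(hit,(f1-f0)@H,(np.array(current_position())-tcp_for(ring,D))@H*1000,current_clock())
if not hit: pull(f1)
print(current_clock(),current_position())
E
```

```text
False [ 0.34999185 -0.76878147  0.15504324] [  0.05897797   0.1319275  -17.79908047] 41.275
(0.1, 8.5, [1.1, 0.2, 0.3])
(0.45, 9.5, [5.4, -0.1, 0.2])
(0.8, 10.0, [7.5, -0.3, -0.2])
(1.15, 10.5, [8.8, -0.4, -0.5])
(1.5, 11.0, [10.1, -1.1, -0.5])
(1.85, 11.25, [11.2, -1.3, -0.2])
(2.2, 11.5, [11.6, -1.4, -0.5])
(2.55, 11.75, [12.3, -1.2, -0.5])
(2.9, 12.0, [13.2, -1.2, -0.4])
(3.25, 12.25, [14.4, -1.9, -0.6])
(3.6, 12.5, [14.7, -1.4, -0.3])
(3.95, 12.75, [15.5, -1.9, -0.3])
(4.3, 13.0, [16.3, -1.7, -0.4])
(4.65, 13.25, [16.8, -1.9, -0.4])
(4.83, 13.25, [16.6, -1.8, -0.9])
(5.02, 13.25, [16.9, -2.0, -0.4])
(5.2, 13.25, [16.5, -1.8, -0.5])
(5.38, 13.25, [16.8, -2.1, -0.3])
good 1.433399999999999 peak 16.98574382116971
47.0167 [0.52947651 0.02629632 0.09303188]
```

```bash
python3 - <<'E'
from pull import *
D=np.array([-.001,.001,.001])+[0,0,.023]
p=np.array(current_position())+H[:,0]*.010; servo_line(p,rate=.05); 
print(servo_line(p+H[:,2]*.07,rate=.12,contact_N=5)); sleep(.15)
L0=np.array(current_position()); tip=L0-(tcp_for([0,0,0],np.zeros(3)))
c=capture("scene");W=cloud(c);L=(W-tip)@H
m=(abs(L[...,1])<.02)&(L[...,0]>-.14)&(L[...,0]<-.015)&(L[...,2]>.02)&(L[...,2]<.075); s=L[m]
b=np.polyfit(s[:,0],s[:,2],1); print(len(s),"pitch",np.degrees(np.arctan(b[0])),"z at grip",np.polyval(b,-.2))
m=(abs(L[...,1])<.012)&(L[...,0]>-.03)&(L[...,0]<.02)&(L[...,2]>-.0)&(L[...,2]<.07);print(np.percentile(L[m],[2,50,98],0))
Lr=(W-RING)@H; m=(abs(Lr[...,1])<.026)&(Lr[...,2]>-.006)&(Lr[...,2]<.009)&(Lr[...,0]>-.105)&(Lr[...,0]<-.048); print("ring x",np.percentile(Lr[m],[3,97],0)[:,0])
print(current_clock())
E
```

```text
False
39 pitch 6.379278661350408 z at grip 0.036252986124659915
[[-0.02528231 -0.00144904  0.0227683 ]
 [-0.00383271  0.0020115   0.04154433]
 [ 0.00107775  0.00651434  0.05749628]]
ring x [-0.09296353 -0.05103653]
48.3917
```

```bash
python3 - <<'E'
from pull import *
g=np.load("grasp.npy"); G=g[:3]+[0,0,.019]   # grasp point when seated
R=tool(axes(YR),-36.4,1); S=axes(YR)
def T(dz,dx=.0015): return G+S[:,0]*dx+[0,0,dz]+R[:,2]*.019
cur=np.array(current_position()); servo_line(cur+[-.01,.03,.16],rate=.3)
move_ptp(T(.22),q_(R)); servo_line(T(.06),rate=.2); sleep(.1); f0=rf(3)
hit=servo_line(T(.001),rate=.06,contact_N=6); sleep(.15)
print(hit,rf(3)-f0,(np.array(current_position())-T(0))*1000,current_clock())
c=capture("side"); im1=c["image"]; c2=capture("scene")
cv2.imwrite("pics/v7.png",np.hstack([cv2.resize(im1[180:340,140:300],(400,400)),cv2.resize(c2["image"][120:240,260:380],(400,400))]))
E
```

```text
True [0.35115387 0.55363816 0.73793327] [-0.03549648 -0.34949602  4.42653503] 52.2167
```

View pics/v7.png

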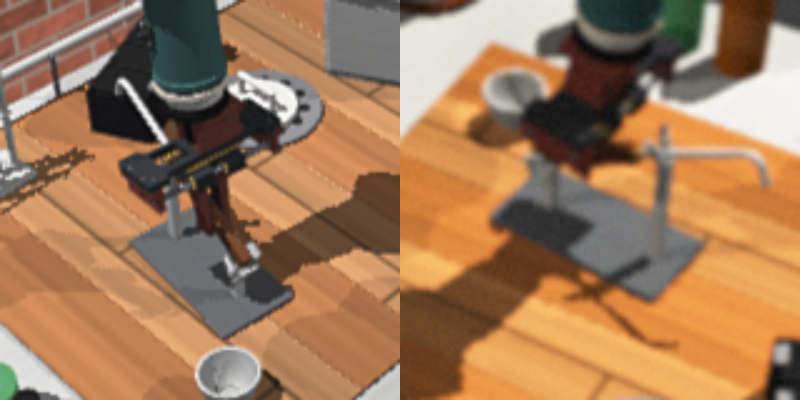

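```bash
python3 - <<'E'
from pull import *
g=np.load("grasp.npy"); G=g[:3]+[0,0,.019]; R=tool(axes(YR),-36.4,1); S=axes(YR)
f0=rf(3); hit=servo_line(G+S[:,0]*.003+[0,0,.0005]+R[:,2]*.019,rate=.03,contact_N=8); print(hit,rf(3)-f0,(np.array(current_position())-(G+R[:,2]*.019))*1000)
move_gripper(.036); sleep(.2)
cur=np.array(current_position()); servo_line(cur-R[:,2]*.12,rate=.2); servo_line(cur-R[:,2]*.12+[-.06,-.04,.05],rate=.3); sleep(.1)
print(current_clock())
c=capture("wrist");W=cloud(c);c2=capture("scene");c3=capture("side")
lo,hi=[.42,.28,.07],[.72,.37,.25]; k=np.all((W>lo)&(W<hi),-1);p=W[k];im=c["image"][k].astype(int);br=(im[:,2]>im[:,0]*1.5)&(im[:,2]>30)
for nm,q in(("handle",p[br]),("rod",p[~br&(p[:,0]>.57)])):
    if len(q)<10: print(nm,len(q));continue
    m=q.mean(0);ax=np.linalg.svd(q-m,full_matrices=False)[2][0];ax*=np.sign(ax[0]);t=(q-m)@ax
    print(nm,len(q),m,"yaw",np.degrees(np.arctan2(ax[1],ax[0])),"pitch",np.degrees(np.arcsin(ax[2])),m+ax*np.percentile(t,1),m+ax*np.percentile(t,99))
cv2.imwrite("pics/v8.png",np.hstack([cv2.resize(c3["image"][180:340,140:300],(400,400)),cv2.resize(c2["image"][100:380,160:440],(400,400))]))
E
```

```text
False [-0.76826341 -1.87805107  3.52067753] [ 2.52774605 -0.44592469  2.013012  ]
54.7333
handle 752 [0.45655432 0.32743827 0.09712468] yaw -6.1004473239275425 pitch 25.48194363848939 [0.42663464 0.330636   0.08278409] [0.51625045 0.32105812 0.12573721]
rod 317 [0.59134963 0.3140083  0.16299719] yaw 2.788829632678662 pitch 71.64251089732855 [0.5637434  0.31266353 0.07970509] [0.59687586 0.3142775  0.17967064]
```

View pics/v8.png

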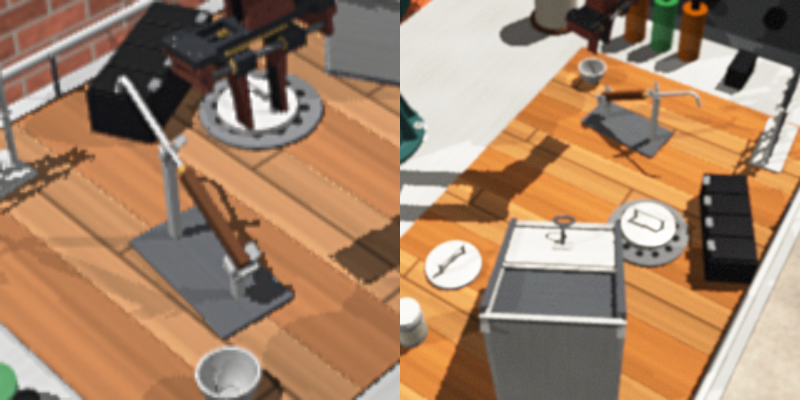

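```bash
python3 -c "
from bench import *
print(close_job(),current_clock())"
```

```text
the job is handed in; nothing more can be done
the job is handed in; nothing more can be done
```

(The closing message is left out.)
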